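# Bolt the blade chest shut

## Task

Bolt the wooden blade chest shut: with one fingertip press the long spring catch plate down, and while you hold it down push the bolt's upright tab with the other fingertip until the bolt is fully home in its keeper. Then let go, so that the catch springs back up and locks the bolt. Pick nothing up, and leave the other things where they stand.

Things in the scene. Friction and masses are not known exactly. Their poses are not given: they have to be found in the camera images.
- chest: the wooden blade chest, 310 x 410 x 110 mm, fixed; origin: centre of its underside, on the table. Its axes are those of the lock: +y the way the bolt slides home, +x across from the catch plate to the bolt, z up. The lock's origin is at x -30, y 0, z 110 mm. Lid and deck meet in a gap at y 88 mm
- lock (a point): dark steel base plate (104 mm across x 174 x 5 mm) of the bolt lock, fixed flat on top of the wooden blade chest, which cannot move. Origin at the plate's underside, in the chest's top face, 110 mm above the table. z up; +y is the way the bolt slides home; +x points across, from the catch plate to the bolt. Two steel straps 28 mm high guide the bolt at y = 20-32 and 57-69 mm
- keeper (a point): centre of the steel keeper staple on the chest's deck into which the bolt goes, 108 mm along +y from the lock's origin, 28 mm to its +x side, 13 mm above the chest's top; the staple is 28 mm high
- catch_plate (a point): spring safety catch: a level steel plate 30 mm across (x), 110 mm long (y), 6 mm thick; origin: centre of its underside, upper face 6 mm higher. In the lock's frame its centre is at x -28, y -30 mm; released, its upper face is 30 mm above the chest's top. It sinks straight down without tilting wherever it is pressed, and a fingertip can slide along it
- tab (a point): the bolt's upright steel push tab, 30 mm across (x), 12 mm thick (y), 38 mm tall; origin: centre of its underside, 7 mm above the chest's top. In the lock's frame it is at x +28, y = -39 mm plus the bolt's travel, so 56 mm across from the catch plate's centre line. Push the flat face on its -y side; only the 5 mm base plate lies behind it
- bolt (a joint): travel of the bolt (with its tab) in m: 0 drawn, 0.045 fully home at its stop. Starts at 0 to 0.011, slides with 2 N of friction, stays where it is left. While the catch is up its tooth stops the bolt at about 0.014; if it is let up on the way, the tooth catches in the bolt's comb. It can come up fully to lock the bolt only from 0.043 on
- catch (a joint): how far the catch plate is pressed down, in m: 0 up, 0.012 at the end of its travel. The spring pushes up with 3 N at 0 and 8 N at 0.012; the bolt is free to slide while this is over 0.006
- tape_mid (a point): roll of paper tape lying on the chest's lid, 74 mm across, 24 mm high; bystander; point at its centre
- glue_mid (a point): small white plastic bottle standing on the chest's lid, 36 mm across, 75 mm high; bystander; point at its centre
- stamp_mid (a point): wooden stamp block lying on the chest's deck, 50 x 35 x 30 mm; bystander; point at its centre
- pot_mid (a point): terracotta pot on the table beside the chest, 90 mm across, 80 mm high; bystander; point at its centre
- mug_mid (a point): white mug on the table beside the chest, 80 mm across, 90 mm high; bystander; point at its centre
- jar_mid (a point): lidded glass jar on the table, 66 mm across, 90 mm high; bystander; point at its centre

How it is judged:
By the outcome, as a careful person would: the job done as asked, in the order asked, and still so for the second after the job is handed in, with the robot touching nothing.
It also fails if it takes over 32 s, if anything falls off the work surface, if the arm or the gripper's body presses on something with over 40 N, if the wrist force passes 120 N, or if a joint passes its speed limit or range.

## Robot

A 6-joint arm with a two-finger parallel gripper is mounted at the origin on the work surface. World frame = base frame: x ahead of the robot, y to its left, z up, the work surface at z = 0. Lengths are in m, angles in rad, forces in N, time in s.
With the tool pointing down it reaches from about 0.425 to 0.95 m from the base axis. Payload 3.5 kg.
Tool frame: the origin (TCP) lies midway between the tips of the shut fingers; the grasp point (between the pads) lies 19 mm behind it; z points along the fingers, y is the line along which they close (so a half turn about z gives the same grasp; the last joint's range is limited). The gripper opens to 85 mm and grips with 20 to 120 N. Pads are 22 mm wide; open, the fingers measure 114 mm over their backs; the gripper's body (76 mm by 85 mm) begins 54 mm behind the grasp point. The pads swing forward as they close: fully open they stand 13 mm farther back than shut.
Start: joints at [-1.456, 0.286, 1.577, -0, 1.279, -0.15], TCP at [0.177, -0.651, 0.231] pointing down, gripper open.
Joint ranges: [-2.77, 2.77], [-0.9, 2.22], [0.21, 2.48], [-1.53, 4.67], [0.24, 2.81], [-2.84, 2.84]. Speed limits (rad/s): [2.79, 2.79, 3.14, 3.14, 3.14, 3.14].

## Interface

Orientations are given as a unit quaternion [x, y, z, w].
In Python, from plant import get_state, read_camera, ctrl gives the robot as it stands.
- The arm moves only by the shell command python3 -m crank 'ROWS' [FORCE]. ROWS is JSON, a list of rows, each a list of 3 entries, a list of its own where there are three numbers: the shift along the tool's x, y, z in mm, then the turn about the tool's z in degrees, then the closure in counts, from 0 (fully open) to 255 (shut). In form: [[[tx, ty, tz], yaw, claw], ...]. A call has 1 to 10 rows; each row is the pose to reach, as a shift and turn from the pose commanded when the call began, along the tool's axes at that moment; what a row does not reach only later rows make up. A row lasts 1/10 s, in which the tool goes at most 50 mm and 8.59 degrees, less where a joint would pass 70% of its speed; a pose out of reach is approached as far as the arm can. A call with a gripper value outside its range is refused whole. The fingers move at their own pace and stop on an object; FORCE is the grip in N (left out, the last holds). Time passes only in rows, so rows that repeat a pose let the fingers close. It gives the time, the measured TCP pose, the force, the opening and the grip force at its end, in the units of the state.
- get_state(): the state, without advancing time (a new reading comes with each control period).
- read_camera(name): name is "side" or "top"; returns a dict with "frame" (384x512x3 uint8, blue, green, red), "range_z" (384x512 float32, m along the optical axis (not along the pixel's ray), 0 where there is no reading), "vfov" (degrees; the focal length in pixels is half the picture's height over the tangent of half this angle, whatever the lens; pixels are square), "cx", "cy" (the principal point, pixels), "origin" and "orientation" of the camera in the world. Camera axes: x right, y down, z forward; pixel columns grow to the right and rows downward; lengths in m; the calibration is good to about 2 mm. A picture is of the moment at which its call begins.
- ctrl.sign_off(): hands the job in; it is judged then, once.
The state is a dict: "time": time; "qpos": joint angles; "dq": joint speeds; "joint_efforts": joint torques, N m; "eef_pos": TCP position; "tcp_rot": TCP orientation; "contact_force": force on the tool from outside, world axes, zero at the start; "wrist_torque": the same for the moment, N m; "opening": opening from 0.0 (shut) to 1.0 (fully open); "finger_force": force on a finger pad.
Only numpy, scipy, OpenCV 4.12 (cv2) and the standard library are available. Lean on these libraries where they do the work, as an engineer would, in place of code of your own. Each camera call takes 0.05 s, during which the arm holds its last target. There are 200 camera calls.

## Working session

There is one attempt and no reset: what is moved stays moved. The work goes in short steps, Python scripts to look and compute and a shell command to move; the robot and the scene stay as the last step left them, time stands still between calls to the robot, and variables do not carry over. Pictures are saved under pics/ and viewed, at most 10 in all, crops included, and the job is handed in when it is done.

```bash
ls; mkdir -p pics; cat > h.py <<'E'
import numpy as np,cv2
from scipy.spatial.transform import Rotation as R
from plant import get_state, read_camera
def cloud(c):
    z=c["range_z"].astype(float);h,w=z.shape
    f=h/2/np.tan(np.radians(c["vfov"])/2)
    u,v=np.meshgrid(np.arange(w),np.arange(h))
    P=np.stack([(u-c["cx"])/f*z,(v-c["cy"])/f*z,z],-1)
    return P@R.from_quat(c["orientation"]).as_matrix().T+np.array(c["origin"])
E
python3 - <<'E'
from h import *
s=get_state();print(s)
for n in("top","side"):
    c=read_camera(n);cv2.imwrite(f"pics/{n}0.png",c["frame"]);np.save(n+"P.npy",cloud(c));np.save(n+"F.npy",c["frame"])
    print(n,c["vfov"],c["cx"],c["cy"],c["origin"],c["orientation"])
E
```

```text
pics
{'time': 0.0, 'qpos': array([-1.45599471e+00,  2.87219603e-01,  1.57818851e+00, -2.28036817e-05,
        1.27860763e+00, -1.50014366e-01]), 'dq': array([-0.00053622, -0.00170519, -0.00143325,  0.00060608,  0.00119796,
       -0.00098701]), 'joint_efforts': array([-7.28847244e-04, -4.05982804e+01, -2.92629004e+01, -2.55327095e-04,
        5.81404209e-03,  1.26136106e-05]), 'eef_pos': array([ 0.17660571, -0.65079795,  0.22990499]), 'tcp_rot': array([ 9.91245698e-01,  1.32024609e-01,  1.04168572e-05, -1.21154639e-03]), 'contact_force': array([ 0.58858339, -0.20833167,  0.57261146]), 'wrist_torque': array([-0.01455447,  0.03006436, -0.03979517]), 'finger_force': 0.0, 'opening': 0.9957315290686259}
top 48.65093880590183 254.5446675244968 202.04416758945442 [0.52593938 0.08688448 1.14770467] [-0.70506439  0.70761472 -0.04096989  0.02206988]
side 52.199629814552196 257.34203127046123 186.0496525036606 [ 0.38662734 -0.8247199   0.78909617] [ 0.88617511 -0.1325568   0.052215   -0.44090357]
```

View pics/top0.png

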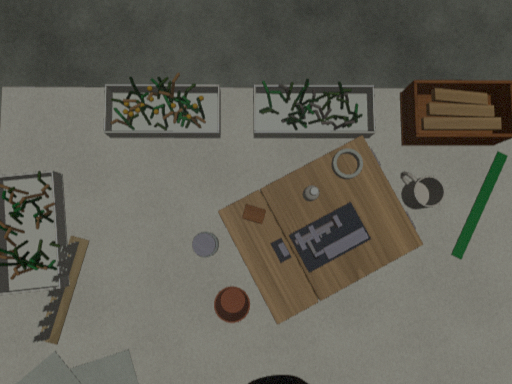

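View pics/side0.png

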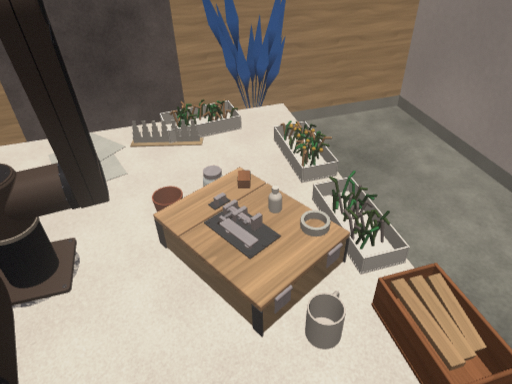

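The top view shows the chest centred near (320,230), its deck to the left and its lock plate at about (330,237). The keeper is near (282,250), so +y runs left-down in the image. Next I fit the chest and rectify.

```bash
python3 - <<'E'
from h import *
P=np.load("topP.npy");F=np.load("topF.npy")
for p in [(282,250),(330,237),(318,232),(345,243),(254,213),(312,192),(347,163)]: print(p,P[p[1],p[0]].round(3))
m=(abs(P[...,2]-.11)<.012);m=m.astype(np.uint8)
n,l,st,ce=cv2.connectedComponentsWithStats(m);k=l[230,385];q=P[l==k]
r=cv2.minAreaRect(q[:,:2].astype(np.float32)*1000);print(r,np.median(q[:,2]))
# plate dark: rect
g=F.max(2);d=((g<75)&(abs(P[...,2]-.115)<.015)).astype(np.uint8)
n,l,st,ce=cv2.connectedComponentsWithStats(d)
for i in range(1,n):
    if st[i,4]>40: print(st[i],ce[i],cv2.minAreaRect(P[l==i][:,:2].astype(np.float32)*1000))
c=F[120:330,210:430];cv2.imwrite("pics/crop.png",cv2.resize(c,None,fx=2.7,fy=2.7,interpolation=cv2.INTER_CUBIC))
E
```

```text
(282, 250) [ 0.502 -0.005  0.137]
(330, 237) [ 0.532 -0.124  0.117]
(318, 232) [ 0.544 -0.093  0.129]
(345, 243) [ 0.518 -0.154  0.143]
(254, 213) [0.59  0.061 0.143]
(312, 192) [ 0.635 -0.071  0.182]
(347, 163) [ 0.716 -0.172  0.11 ]
((556.732177734375, -105.423828125), (310.2825927734375, 416.93109130859375), 27.688491821289062) 0.11070092543735144
[431  89  33  14  98] [439.67346939  98.13265306] ((875.744140625, -428.46112060546875), (87.92115783691406, 28.83186149597168), 69.93616485595703)
[426 103  29  14  73] [434.10958904 112.31506849] ((841.4044189453125, -411.3655090332031), (76.81709289550781, 28.090789794921875), 67.6324234008789)
[ 289  202   82   71 1841] [328.4741988  235.43834872] ((533.5576171875, -124.07630157470703), (103.69147491455078, 176.06040954589844), 27.708145141601562)
[271 238  20  25 179] [279.00558659 250.27932961] ((501.6653137207031, -3.3064651489257812), (52.57746505737305, 30.094955444335938), 26.969036102294922)
```

View pics/crop.png

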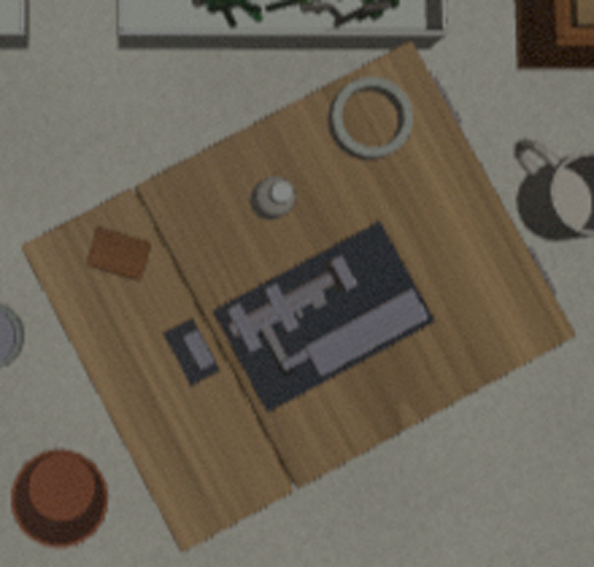

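```bash
cat >> h.py <<'E'
TH=np.radians(27.7);ORI=np.array([.5302,-.1194])
RL=np.array([[np.cos(TH),-np.sin(TH)],[np.sin(TH),np.cos(TH)]])
def lock(P):
    Q=np.array(P,float);Q=Q.copy();Q[...,:2]=(Q[...,:2]-ORI)@RL;Q[...,2]-=.11;return Q*1000
E
python3 - <<'E'
from h import *
for n in("top","side"):
    L=lock(np.load(n+"P.npy"));q=L[(abs(L[...,0])<75)&(L[...,1]>-110)&(L[...,1]<150)]
    def box(name,m):
        s=q[m]; print(n,name,len(s),np.percentile(s,[3,50,97],axis=0).round(1).tolist() if len(s)>3 else'')
    x,y,z=q.T
    box("plate",(z>3)&(z<9)&(y<95)); box("catch",(z>26)&(z<34)&(x<-5)&(y<40))
    box("tab",(z>38)&(x>0)&(y<30)&(z<55)); box("keeper",(z>22)&(y>90))
    box("straps",(z>23)&(z<34)&(x>5)&(y<90)&(y>5))
    C=L[(abs(L[...,2])<6)&(L[...,1]<230)&(L[...,1]>-230)&(L[...,0]>-140)&(L[...,0]<200)];print(np.percentile(C,[.3,99.7],axis=0).round(1))
s=get_state();print(lock(s["eef_pos"]))
E
```

```text
top plate 1748 [[-56.6, -91.5, 3.2], [1.3, -6.7, 5.5], [58.0, 80.6, 8.5]]
top catch 571 [[-41.7, -77.7, 27.0], [-27.8, -25.0, 30.5], [-13.5, 26.3, 33.2]]
top tab 71 [[14.7, -36.2, 40.1], [29.3, -29.9, 44.4], [41.9, -24.8, 48.3]]
top keeper 81 [[13.3, 105.2, 24.6], [28.3, 111.5, 28.4], [43.2, 117.9, 31.8]]
top straps 190 [[6.8, 24.0, 23.8], [26.8, 37.4, 28.4], [46.0, 72.2, 31.7]]
[[-123.8 -199.8   -4.9]
 [ 183.9  207.3    5.9]]
side plate 798 [[-50.6, -90.5, 3.1], [-12.4, -39.1, 4.3], [47.4, 74.9, 7.7]]
side catch 412 [[-43.1, -80.5, 26.4], [-29.3, -31.4, 28.4], [-14.4, 23.0, 30.7]]
side tab 54 [[13.0, -38.3, 38.9], [26.2, -32.9, 42.4], [40.6, -26.0, 45.0]]
side keeper 55 [[12.1, 102.3, 23.3], [26.9, 109.3, 26.2], [43.0, 117.6, 28.8]]
side straps 126 [[6.0, 21.8, 23.7], [26.0, 35.4, 26.4], [46.3, 70.1, 28.8]]
[[-125.2 -202.2   -5.6]
 [ 182.1  204.5    5.6]]
[-560.1061253  -306.18117002  120.0428489 ]
```

```bash
python3 -m crank '[[[40,-29,0],-8,110],[[80,-58,0],-16,110],[[120,-88,0],-24,110],[[160,-117,0],-32,110],[[200,-146,0],-40,110],[[240,-176,0],-48,110],[[280,-205,0],-56,110],[[320,-234,0],-64,110],[[350,-256,0],-72,110],[[370,-271,0],-77,110]]' 30
cat >> h.py <<'E'
def rel(x,y,z,yawl=True):
    s=get_state();M=R.from_quat(s["tcp_rot"]).as_matrix()
    w=np.append(ORI+RL@np.array([x,y])/1000,.11+z/1000)
    d=M.T@(w-s["eef_pos"])*1000
    ty=np.degrees(np.arctan2(M[1,1],M[0,1]))
    print("t",s["time"],"lock",lock(s["eef_pos"]).round(1),"tool y deg",ty.round(2),"axis",M[:,2].round(3),"d tool",d.round(1),"yaw",(-( (27.7-ty+90)%180-90)).round(2),"open",s["opening"],"F",s["contact_force"].round(1),s["finger_force"])
E
python3 -c "from h import *;rel(0,-60,90)"
```

```text
time: 1.1
eef_pos: [0.4639, -0.2904, 0.2308]
tcp_rot: [0.691, 0.723, 0.0, -0.0]
contact_force: [0.1, -0.8, -0.1]
opening: 0.569
finger_force: 0.0
t 1.1 lock [-138.2 -120.6  120.8] tool y deg 2.56 axis [-0.     0.001 -1.   ] d tool [113.6  99.3  30.9] yaw -25.14 open 0.5689457140256278 F [ 0.1 -0.8 -0.1] 0.0
```

```bash
python3 -m crank '[[[30,26,0],-8,110],[[60,52,0],-16,110],[[90,78,5],-24,110],[[112,98,15],-25,110],[[113,99,30],-25,110],[[113,99,30],-25,110],[[113,99,30],-25,110]]'
python3 - <<'E'
from h import *
rel(0,-60,45)
c=read_camera("top");F=c["frame"];cv2.imwrite("pics/t1.png",cv2.resize(F[150:320,230:420],None,fx=3,fy=3,interpolation=cv2.INTER_CUBIC))
c2=read_camera("side");cv2.imwrite("pics/s1.png",cv2.resize(c2["frame"][130:290,130:370],None,fx=3,fy=3,interpolation=cv2.INTER_CUBIC))
E
```

```text
time: 1.8
eef_pos: [0.5566, -0.1769, 0.2004]
tcp_rot: [0.522, 0.853, -0.0, -0.001]
contact_force: [0.7, -0.0, 0.8]
opening: 0.57
finger_force: 0.0
t 1.8 lock [ -3.4 -63.1  90.4] tool y deg 27.12 axis [-0.002  0.001 -1.   ] d tool [ 3.1  3.4 45.4] yaw -0.58 open 0.5701139408266117 F [ 0.7 -0.   0.8] 0.0
```

View pics/s1.png

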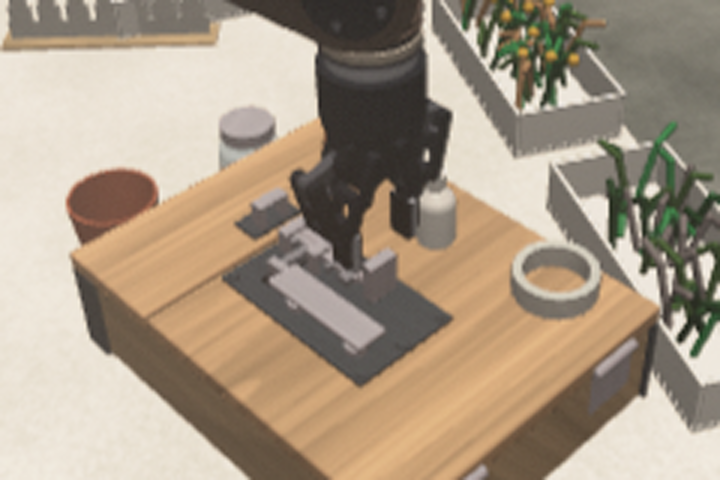

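The side view shows both fingers, tips near (350,255) and (405,235), hovering over the lock with the tab at (380,275). Measuring the tips next.

```bash
python3 - <<'E'
from h import *
L=lock(cloud(read_camera("side")));q=L[(abs(L[...,0])<80)&(abs(L[...,1]+60)<50)&(L[...,2]>70)&(L[...,2]<115)]
for s in(-1,1):
    a=q[(q[:,0]*s>0)];print(len(a));print(np.percentile(a,[2,10,50,90,98],axis=0).round(1))
E
```

```text
52
[[-42.3 -76.5  95.4]
 [-42.1 -75.8  99.1]
 [-36.8 -71.8 107.8]
 [-31.5 -61.9 112.8]
 [-29.7 -58.8 114.7]]
65
[[ 19.  -76.9  93.5]
 [ 19.7 -76.1  97.4]
 [ 20.9 -68.  105.5]
 [ 25.4 -56.8 112.7]
 [ 32.4 -54.2 114.5]]
```

```bash
python3 -m crank '[[[3,3,15],-0.6,110],[[3,3,30],-0.6,110],[[3,3,45],-0.6,110],[[3,3,54],-0.6,110],[[3,3,54],-0.6,110],[[3,3,54],-0.6,110]]'
python3 - <<'E'
from h import *
rel(0,-60,18)
c2=read_camera("side");cv2.imwrite("pics/s2.png",cv2.resize(c2["frame"][170:270,180:320],None,fx=5,fy=5,interpolation=cv2.INTER_CUBIC))
E
```

```text
time: 2.55
eef_pos: [0.5588, -0.1723, 0.1469]
tcp_rot: [0.517, 0.856, -0.0, -0.0]
contact_force: [-0.3, 0.3, 0.8]
opening: 0.567
finger_force: 0.0
t 2.55 lock [  0.7 -60.1  36.9] tool y deg 27.77 axis [-0.001  0.    -1.   ] d tool [ 0.1 -0.7 18.9] yaw 0.07 open 0.5673311288041446 F [-0.3  0.3  0.8] 0.0
```

View pics/s2.png

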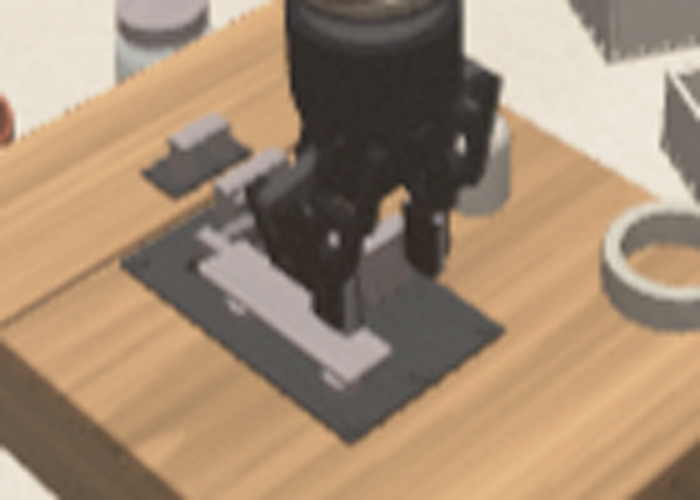

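The left fingertip is over the catch plate at (340,330) and the right one is behind the tab at (430,270). I press in steps and read the force.

```bash
python3 -m crank '[[[0,0,4],0,110],[[0,0,8],0,110],[[0,0,10],0,110],[[0,0,10],0,110],[[0,0,10],0,110]]'; python3 -m crank '[[[0,0,2],0,110],[[0,0,4],0,110],[[0,0,4],0,110],[[0,0,4],0,110]]'; python3 -m crank '[[[0,0,2],0,110],[[0,0,4],0,110],[[0,0,4],0,110],[[0,0,4],0,110]]'
```

```text
time: 3.1
eef_pos: [0.5588, -0.1724, 0.1374]
tcp_rot: [0.517, 0.856, 0.0, 0.0]
contact_force: [-0.1, 0.1, -0.5]
opening: 0.569
finger_force: 0.0
time: 3.5
eef_pos: [0.559, -0.1724, 0.1338]
tcp_rot: [0.517, 0.856, -0.0, 0.0]
contact_force: [-0.7, 0.1, 3.8]
opening: 0.566
finger_force: 1.9
time: 3.9
eef_pos: [0.559, -0.1725, 0.1297]
tcp_rot: [0.517, 0.856, -0.0, 0.0]
contact_force: [-1.3, 0.9, 4.6]
opening: 0.57
finger_force: 2.7
```

```bash
python3 -m crank '[[[0,0,2],0,110],[[0,0,4],0,110],[[0,0,5],0,110],[[0,0,5],0,110],[[0,0,5],0,110]]'
python3 - <<'E'
from h import *
for n in ("side","top"):
  c=read_camera(n)
  L=lock(cloud(c));q=L[(L[...,0]<-14)&(L[...,0]>-42)&(L[...,1]>-20)&(L[...,1]<20)&(L[...,2]>10)&(L[...,2]<32)]
  print(len(q),np.median(q[:,2]) if len(q) else 0)
  t=L[(L[...,0]>12)&(L[...,0]<44)&(L[...,1]>-60)&(L[...,1]<10)&(L[...,2]>40)&(L[...,2]<48)]
  print(len(t),np.percentile(t,[5,50,95],axis=0).round(1) if len(t) else 0)
rel(0,-60,14)
E
```

```text
time: 4.4
eef_pos: [0.5591, -0.1725, 0.1252]
tcp_rot: [0.517, 0.856, -0.0, 0.0]
contact_force: [-2.5, 0.4, 6.2]
opening: 0.571
finger_force: 3.6
104 16.623563717887244
15 [[ 23.7 -59.4  40.4]
 [ 25.4 -51.9  43.3]
 [ 36.8 -36.   45.9]]
159 18.515585234263206
67 [[ 15.1 -36.3  42.2]
 [ 28.8 -30.3  45.1]
 [ 41.7 -24.8  47.1]]
t 4.5 lock [  0.8 -60.4  15.2] tool y deg 27.77 axis [ 0. -0. -1.] d tool [ 0.4 -0.8  1.2] yaw 0.07 open 0.5740096383886601 F [-1.6  0.9  6.9] 3.5690254729706794
```

```bash
python3 -m crank '[[[5,0,0],0,110],[[10,0,0],0,110],[[15,0,0],0,110],[[20,0,0],0,110],[[25,0,0],0,110],[[29,0,0],0,110],[[33,0,0],0,110],[[37,0,0],0,110],[[41,0,0],0,110],[[44,0,0],0,110]]'
python3 - <<'E'
from h import *
rel(0,-8.5,15)
for n in ("side","top"):
  c=read_camera(n);cv2.imwrite("pics/p_%s.png"%n,cv2.resize(c["frame"][170:270,180:320] if n=="side" else c["frame"][190:280,260:380],None,fx=5,fy=5,interpolation=cv2.INTER_CUBIC))
E
```

```text
time: 5.5
eef_pos: [0.5413, -0.1366, 0.1268]
tcp_rot: [0.516, 0.856, -0.001, 0.006]
contact_force: [4.0, -7.1, 4.8]
opening: 0.563
finger_force: 4.4
t 5.5 lock [  1.8 -20.4  16.8] tool y deg 27.83 axis [ 0.009 -0.008 -1.   ] d tool [11.9 -1.8  1.6] yaw 0.13 open 0.5634302511740746 F [ 4.  -7.1  4.8] 4.4167388789355755
```

View pics/p_side.png

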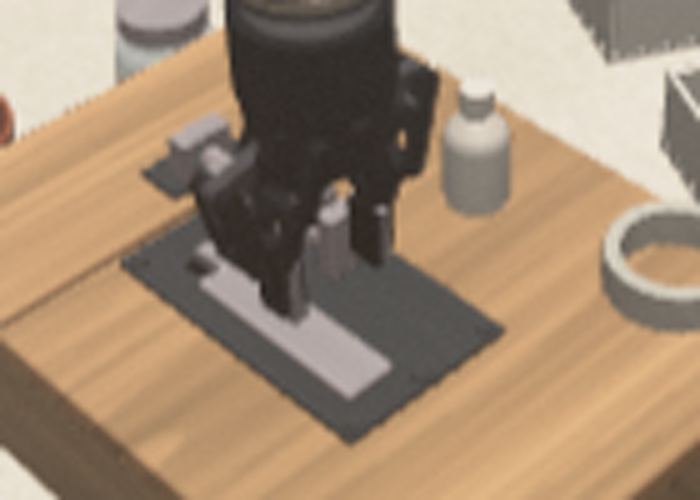

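The tab has moved with the finger and the bolt is about 34 mm out. I press a little deeper and continue.

```bash
python3 -m crank '[[[0,0,1],0,110],[[2,0,2],0,110],[[4,0,2],0,110],[[6,0,2],0,110],[[8,0,2],0,110],[[8,0,2],0,110],[[8,0,2],0,110]]'
python3 -c "from h import *;rel(0,-8.5,15)"
```

```text
time: 6.3
eef_pos: [0.5379, -0.1297, 0.1254]
tcp_rot: [0.516, 0.856, -0.001, 0.006]
contact_force: [2.3, -5.6, 7.7]
opening: 0.57
finger_force: 4.2
t 6.3 lock [  2.  -12.7  15.4] tool y deg 27.84 axis [ 0.009 -0.008 -1.   ] d tool [ 4.2 -2.   0.3] yaw 0.14 open 0.5695895965113249 F [ 2.3 -5.6  7.7] 4.23391786403954
```

```bash
python3 -m crank '[[[2,0,0],0,110],[[4,0,0],0,110],[[4,0,0],0,110],[[4,0,0],0,110]]'
python3 -c "from h import *;rel(0,-8.5,15)"
```

```text
time: 6.7
eef_pos: [0.5361, -0.1262, 0.1254]
tcp_rot: [0.516, 0.856, -0.001, 0.006]
contact_force: [3.1, -6.2, 7.8]
opening: 0.574
finger_force: 4.2
t 6.7 lock [ 2.1 -8.7 15.4] tool y deg 27.85 axis [ 0.009 -0.008 -1.   ] d tool [ 0.2 -2.1  0.4] yaw 0.15 open 0.5739621225218176 F [ 3.1 -6.2  7.8] 4.169016159139574
```

Still sliding at about 7 N; I creep on to the stop.

```bash
python3 -m crank '[[[1,0,0],0,110],[[2,0,0],0,110],[[3,0,0],0,110],[[3,0,0],0,110]]'
python3 -c "from h import *;rel(0,-8.5,15)"
```

```text
time: 7.1
eef_pos: [0.5355, -0.125, 0.1256]
tcp_rot: [0.516, 0.856, -0.002, 0.008]
contact_force: [3.9, -10.7, 5.6]
opening: 0.567
finger_force: 6.6
t 7.1 lock [ 2.1 -7.4 15.6] tool y deg 27.83 axis [ 0.012 -0.012 -1.   ] d tool [-1.1 -2.1  0.6] yaw 0.13 open 0.5668490344900587 F [  3.9 -10.7   5.6] 6.610322711057961
```

```bash
python3 -m crank '[[[1,0,0],0,110],[[2,0,0],0,110],[[3,0,0],0,110],[[3,0,0],0,110]]'
python3 -c "from h import *;rel(0,-8.5,15)"
```

```text
time: 7.5
eef_pos: [0.5355, -0.1249, 0.1257]
tcp_rot: [0.517, 0.856, -0.003, 0.011]
contact_force: [8.3, -17.3, 0.5]
opening: 0.567
finger_force: 10.6
t 7.5 lock [ 2.1 -7.3 15.7] tool y deg 27.79 axis [ 0.016 -0.017 -1.   ] d tool [-1.2 -2.1  0.7] yaw 0.09 open 0.5670198240250877 F [  8.3 -17.3   0.5] 10.577953644096851
```

```bash
python3 - <<'E'
from h import *
c=read_camera("top");L=lock(cloud(c));t=L[(L[...,0]>12)&(L[...,0]<44)&(L[...,1]>-5)&(L[...,1]<20)&(L[...,2]>38)&(L[...,2]<49)]
print(len(t),np.percentile(t,[5,50,95],axis=0).round(1) if len(t) else 0)
c=read_camera("side");L=lock(cloud(c));q=L[(L[...,0]<-14)&(L[...,0]>-42)&(L[...,1]>-75)&(L[...,1]<-35)&(L[...,2]>10)&(L[...,2]<32)];print(np.median(q[:,2]))
E
python3 -m crank '[[[-2,0,0],0,110],[[-4,0,0],0,110],[[-6,0,0],0,110],[[-6,0,0],0,110]]'
python3 -c "from h import *;rel(0,-8.5,15)"
```

```text
48 [[21.6  4.  40.6]
 [32.9 11.9 44.2]
 [41.9 15.6 47. ]]
16.565695251491803
time: 8.0
eef_pos: [0.5355, -0.1251, 0.1252]
tcp_rot: [0.517, 0.856, -0.0, 0.004]
contact_force: [0.3, -1.9, 9.4]
opening: 0.569
finger_force: 4.9
t 8.0 lock [ 2.  -7.5 15.2] tool y deg 27.79 axis [ 0.007 -0.005 -1.   ] d tool [-1.  -2.   0.2] yaw 0.09 open 0.5692342308203663 F [ 0.3 -1.9  9.4] 4.8914598184637725
```

The stop is reached and the tab sits where it should at home. I lift straight off.

```bash
python3 -m crank '[[[-1,0,0],0,110],[[-1,0,-5],0,110],[[-1,0,-12],0,110],[[-1,0,-20],0,110],[[-1,0,-35],0,110],[[-1,0,-55],0,110],[[-1,0,-75],0,110],[[-1,0,-95],0,110],[[-1,0,-100],0,110],[[-1,0,-100],0,110]]'
python3 - <<'E'
from h import *
rel(0,-60,90)
for n in("top","side"):
  c=read_camera(n);L=lock(cloud(c))
  for nm,x0,x1,y0,y1,z0,z1 in(("tab",12,44,-50,25,38,49),("catch",-42,-14,-75,20,10,40)):
    t=L[(L[...,0]>x0)&(L[...,0]<x1)&(L[...,1]>y0)&(L[...,1]<y1)&(L[...,2]>z0)&(L[...,2]<z1)]
    print(n,nm,len(t),np.percentile(t,[5,50,95],axis=0).round(1).tolist() if len(t)>3 else'')
cv2.imwrite("pics/s4.png",cv2.resize(c["frame"][150:270,150:340],None,fx=4,fy=4,interpolation=cv2.INTER_CUBIC))
E
```

```text
time: 9.0
eef_pos: [0.5331, -0.1235, 0.2222]
tcp_rot: [0.517, 0.856, 0.0, -0.0]
contact_force: [-0.9, 0.3, -0.3]
opening: 0.567
finger_force: 0.0
t 9.0 lock [  0.6  -4.9 112.2] tool y deg 27.77 axis [ 0.  0. -1.] d tool [-55.1  -0.7  22.2] yaw 0.07 open 0.5670899404524767 F [-0.9  0.3 -0.3] 0.0
top tab 68 [[15.2, 4.6, 42.0], [28.5, 10.4, 45.0], [41.9, 15.3, 47.8]]
top catch 17 [[-23.5, 9.6, 27.9], [-17.6, 15.8, 30.8], [-14.4, 19.8, 33.0]]
side tab 49 [[13.8, 1.6, 38.9], [28.1, 6.0, 43.0], [39.9, 13.4, 44.8]]
side catch 329 [[-41.0, -70.0, 26.6], [-28.8, -28.4, 28.5], [-15.9, 15.4, 30.6]]
```

View pics/s4.png

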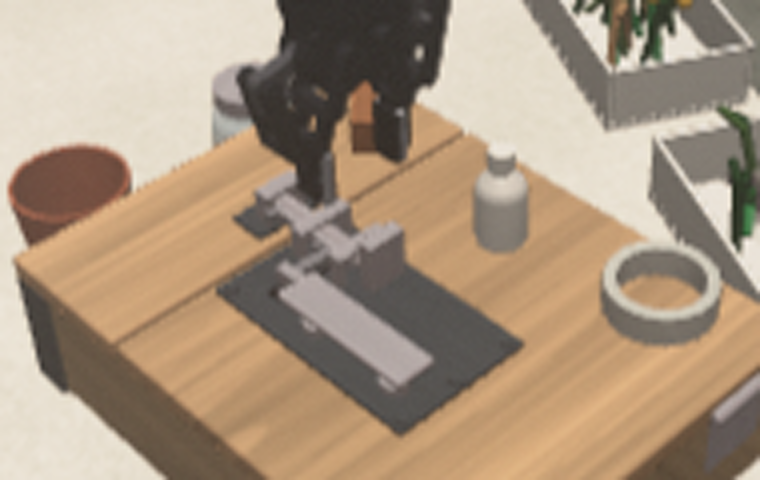

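The picture shows the bolt in the keeper (275,190), the tab home (380,250) and the catch plate back at its released height (355,330). Bottle, tape and stamp are untouched, and the robot is clear.

```bash
python3 -c "from plant import ctrl;print(ctrl.sign_off())"
```

```text
the job is handed in; nothing more can be done
None
```

The chest is bolted: the bolt is at its stop in the keeper, the catch has sprung back up to lock it, the robot is clear, and I handed the job in at about 9 s (limit 32 s).

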